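# Clamp a sample cell with the eccentric knob

## Robot

A 7-joint arm with a two-finger parallel gripper is mounted at the origin on the work surface. World frame = base frame: x ahead of the robot, y to its left, z up, the work surface at z = 0. Lengths are in m, angles in rad, forces in N, time in s.
With the tool pointing down it reaches from about 0.35 to 0.9 m from the base axis. Payload 8.1 kg.
Tool frame: the origin (TCP) lies at the very end of the fingers, on their centre line; the grasp point (between the pads) lies 19 mm behind it; z points along the fingers, x is the direction in which the jaws open and shut, and the axes are right-handed (so a half turn about z gives the same grasp; the last joint's range is limited). The gripper opens to 92 mm and grips with 3 to 60 N. Pads are 19 mm wide; open, the fingers measure 130 mm over their backs; the gripper's body (75 mm by 190 mm) begins 47 mm behind the grasp point.
Start: joints at [-1.296, 0.434, 0.025, 1.573, -0.012, 1.134, -0.075], TCP at [0.231, 0.581, 0.227] pointing down, gripper open.
Joint ranges: [-2.62, 2.62], [-0.44, 2.09], [-1.27, 1.32], [0.08, 2.57], [-1.32, 4.46], [0.12, 2], [-2.74, 2.74]. Speed limits (rad/s): [2.22, 2.22, 3.01, 3.01, 3.14, 3.14, 3.14].

## Interface

Orientations are given as a rotation vector (axis times angle).
In Python, from cell import status, viewer, arm gives the robot as it stands.
- The arm moves only by the tool jog_arm, never from a script. Its argument "commands" is text: rows parted by semicolons, each of 7 numbers parted by spaces: the closure, from -1 (fully open) to 1 (shut), then the shift along the world's x, y, z normalised to -1 to 1, where 1 is 0.3 m, then the turn, a rotation vector about the world's x, y, z normalised to -1 to 1, where 1 is 2 pi rad. In form: jaw dx dy dz wx wy wz; .... A call has exactly 5 rows; each row shifts and turns the commanded pose from where the row before left it; what a row does not reach is not made up. A row lasts 1/10 s, in which the tool goes at most 50 mm and 8.59 degrees, less where a joint would pass 70% of its speed; a pose out of reach is approached as far as the arm can. A call with a number of a shift or a turn outside -1 to 1 is refused whole. A call with a gripper value outside its range is refused whole. The fingers move at their own pace and stop on an object; "force" is the grip in N (left out, the last holds). Time passes only in rows, so rows that do not move let the fingers close, or fill a call up. It gives the time, the measured TCP pose, the force and the opening at its end, in the units of the state.
- status.observe(): the state, without advancing time (a new reading comes with each control period).
- viewer.get_image(name): name is "scene" or "side" or "wrist"; returns a dict with "pixels" (480x640x3 uint8, red, green, blue), "z_map" (480x640 float32, m along the optical axis (not along the pixel's ray), 0 where there is no reading), "camera_matrix" (3x3 intrinsics, pixels), "k1" (the pictures are not rectified: a ray, as slopes to the right and down, at radius r is drawn at 1 + k1 r^2 times it, then the intrinsics apply), "R" (3x3) and "t" (3): a world point X has camera coordinates R X + t. Camera axes: x right, y down, z forward; pixel columns grow to the right and rows downward; lengths in m; the calibration is good to about 2 mm. A picture is of the moment at which its call begins.
- arm.sign_off(): hands the job in, once; it reports no verdict.
The state is a dict: "clock": time; "joints": joint angles; "dq": joint speeds; "joint_efforts": joint torques, N m; "position": TCP position; "ee_rot": TCP orientation; "force": force on the tool from outside, world axes, zero at the start; "ft_torque": the same for the moment, N m; "width": opening from 0.0 (shut) to 1.0 (fully open).
Only numpy, scipy, OpenCV 4.12 (cv2) and the standard library are available. Lean on these libraries where they do the work, as an engineer would, in place of code of your own. Each camera call takes 0.05 s, during which the arm holds its last target. There are 200 camera calls.

## Task

Stand the aluminium sample cell on the steel fixture plate between the sprung pad and the eccentric, its longer side running from one to the other, and slide it home against the end stop. Then turn the eccentric's knob clockwise until its lobe holds the cell snugly against the pad, with about 12 N and never more than 25 N, and let go. Leave the other things on the bench where they are.

Things in the scene. Friction and masses are not known exactly. Their poses are not given: they have to be found in the camera images.
- cell: Loose bare-aluminium sample cell, about 0.35 kg: block 60 mm (own x) by 70 mm (own y) by 30 mm high, with a square grip boss 28 x 28 mm mid-top, from 30 to 60 mm above the underside. Origin at the centre of its underside, z up. Starts on the bench, turned up to 0.6 rad. Same after a half turn.
- fixture: Steel clamping fixture fixed to the bench: plate 220 mm (own x) by 200 mm (own y), 18 mm thick; origin at the centre of its underside. The cell's place is centred at x = +20, y about +3 mm before clamping. Stop, pad, bracket and cam disc lie lower than 25 mm above the plate, so fingers on the cell's boss pass above them.
- stop_face (a point): Centre of the face of the end stop, a dark block 22 mm high on the plate; at fixture x = +50, y = +10 mm, face 50 mm wide, looking to the fixture's -x. The cell is home when a 70 mm side of it lies flat on this face.
- pad_place (a point): Where the sprung pad's face stands at most back: fixture x = +20, y = +45 mm, 11 mm above the plate. The pad (aluminium, 50 mm wide, 22 mm high, facing fixture -y) is screw-set 0 to 4 mm nearer to the eccentric than this (not measured) and gives way to +y against a spring of 12 N per mm.
- eccentric: Eccentric: steel disc, radius 27 mm, 5 to 19 mm above the plate, centre 12 mm off the turning axis. Origin on the axis at the plate's top, fixture x = +28, y = -51 mm; z up, own +x points to the lobe. Open end: lobe to fixture -y; starts 0.15 to 0.45 rad clockwise of it, limit 2.2 rad. At t rad from open it reaches 27 - 12 cos t mm to fixture +y: meets a cell lying on the pad at t = 1.14 to 1.49.
- knob_grip (a point): On the axis, 45 mm above the plate, in the eccentric's black bar knob: 12 mm wide, from 25 to 55 mm above the plate, 30 mm long to the lobe's side and 12 mm to the other. Own x along the bar. Free turning takes 0.16 N m; clamping adds about 0.018 N m per newton. Past contact 0.1 rad adds about 14 N. It stays when let go, easing by 1 to 4 N, and drags the cell to the stop as it turns.
- weight: Bystander: small brass weight standing on the fixture plate; origin at the centre of its underside.
- tape: Bystander: roll of clear tape lying flat, 92 mm across, 45 mm high; origin at the centre of its underside.
- screwdriver: Bystander: screwdriver, 200 mm, green handle, lying on the bench.
- wrench: Bystander: open wrench, 150 mm, lying on the bench.
- cup: Bystander: steel cup, 70 mm across, 50 mm high; origin at the centre of its underside.
- jar: Bystander: white jar, 56 mm across, 70 mm high; origin at the centre of its underside.
- gauge: Bystander: black gauge housing, 70 x 110 x 22 mm; origin at the centre of its underside.
Not all that is in view belongs to the job. Leave any purple look-alike of the cell alone.

How it is judged:
By the outcome, as a careful person would: the job done as asked, in the order asked, and still so for the second after the job is handed in, with the robot touching nothing.
It also fails if it takes over 72 s, if anything falls off the work surface, if the arm or the gripper's body presses on something with over 40 N, if the wrist force passes 120 N, or if a joint passes its speed limit or range.

## Working session

There is one attempt and no reset: what is moved stays moved. The work goes in short steps, Python scripts to look and compute and a tool call to move; the robot and the scene stay as the last step left them, time stands still between calls to the robot, and variables do not carry over. Pictures are saved under pics/ and viewed, about 8 in all and at most 12, crops included, and the job is handed in when it is done.

Besides the shell and the picture viewer there is one more tool, called as name(argument=value, ...) on one line, values as JSON. jog_arm: Moves the arm, as the interface text tells. Scaled input: -1 to 1 covers 0.3 m each way for a shift and 2 pi rad each way for a turn. Its arguments: {"type":"object","properties":{"commands":{"type":"string"},"force":{"type":"number"}},"required":["commands"]}

```bash
ls; mkdir -p pics
cat > h.py <<'E'
import numpy as np, cv2
from cell import status, viewer, arm
def grab(n,fn=None):
    d=viewer.get_image(n)
    if fn: cv2.imwrite('pics/'+fn,d['pixels'][:,:,::-1])
    np.savez('/tmp/%s.npz'%n,**d); return d
def load(n): return dict(np.load('/tmp/%s.npz'%n))
def rays(d,uv):
    uv=np.asarray(uv,float).reshape(-1,2); K=d['camera_matrix']
    p=np.c_[(uv[:,0]-K[0,2])/K[0,0],(uv[:,1]-K[1,2])/K[1,1]]; q=p.copy()
    for _ in range(20): q=p/(1+float(d['k1'])*(q**2).sum(1,keepdims=True))
    return np.c_[q,np.ones(len(q))]
def plane(d,uv,z):
    r=rays(d,uv)@d['R']; c=-d['R'].T@d['t']
    return c+r*((z-c[2])/r[:,2])[:,None]
def cloud(d):
    v,u=np.mgrid[:480,:640]; r=rays(d,np.c_[u.ravel(),v.ravel()])
    return ((r*d['z_map'].reshape(-1,1)-d['t'])@d['R']).reshape(480,640,3)
def proj(d,X):
    c=np.asarray(X).reshape(-1,3)@d['R'].T+d['t']; s=c[:,:2]/c[:,2:]
    s=s*(1+float(d['k1'])*(s**2).sum(1,keepdims=True)); K=d['camera_matrix']
    return np.c_[s[:,0]*K[0,0]+K[0,2],s[:,1]*K[1,1]+K[1,2]]
E
python3 - <<'E'
from h import *
print(status.observe())
for n in('scene','side'):
    d=grab(n,n+'0.png'); print(n,-d['R'].T@d['t'],d['camera_matrix'][0],d['k1'])
a=np.hstack([cv2.imread('pics/%s0.png'%n) for n in('scene','side')])
E
```

```text
pics
{'clock': 0.0, 'joints': array([-1.29560365,  0.43519648,  0.02498192,  1.5740822 , -0.01160219,
        1.13398958, -0.07508743]), 'dq': array([ 1.31451766e-03,  3.25761318e-05,  4.26760899e-06,  1.85461067e-03,
       -6.19587887e-04,  1.50223414e-03,  1.18352194e-03]), 'joint_efforts': array([-9.30748683e-04, -6.67861819e+01,  9.84530188e-01, -3.14470589e+01,
       -6.06875634e-02,  4.30289924e-02,  1.44686737e-04]), 'position': array([0.23041572, 0.58043842, 0.2259673 ]), 'ee_rot': array([ 2.59831110e+00,  1.76416301e+00, -1.85591618e-03]), 'force': array([0.34599317, 0.30977999, 0.19499442]), 'ft_torque': array([ 0.03094816, -0.0327088 , -0.00905504]), 'width': 1.0003317565465133}
scene [1.12875365 0.74373993 0.77282598] [491.96830873   0.         319.72725523] 0.041618857576395905
side [ 0.1641919  -0.47387462  0.79579628] [440.55529048   0.         316.53547756] 0.026365077353976585
```

View pics/scene0.png

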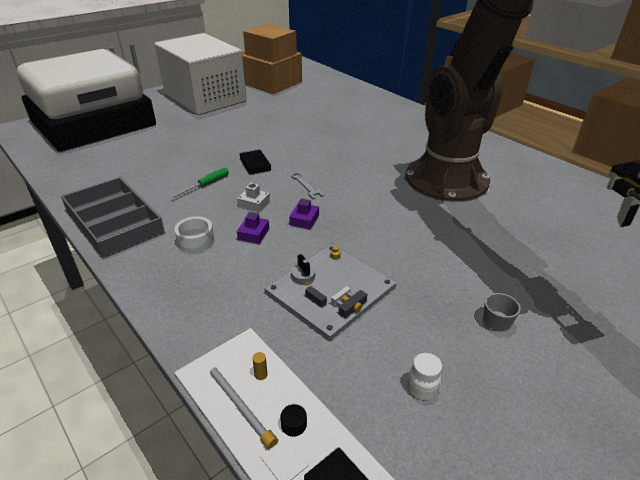

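View pics/side0.png

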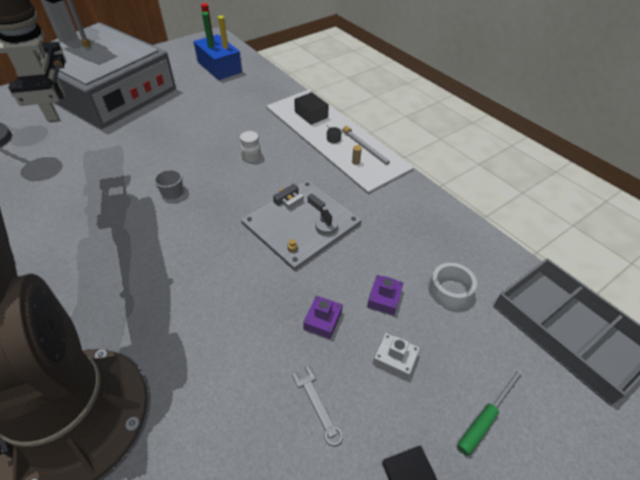

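The scene view shows the fixture plate at about (330,290), with the knob at (303,265). The bare cell is at (253,195), with the purple look-alikes at (253,228) and (304,213). In the side view the cell is at (398,353) and the plate at (302,222).

Run:
```python
from h import *
for n,cs,pc in(('scene',(253,197),[(265,290),(331,337),(395,286),(333,246)]),('side',(398,355),[(242,221),(295,267),(360,221),(308,182)])):
    d=load(n); P=cloud(d); rgb=d['pixels'].astype(int)
    print(n,'plate corners',plane(d,pc,.018).round(4).tolist())
    c=plane(d,[cs],.03)[0]
    near=np.linalg.norm(P[...,:2]-c[:2],axis=-1)<.07
    gray=(np.ptp(rgb,axis=-1)<45)
    for lo,hi in((.022,.036),(.052,.068)):
        m=near&gray&(P[...,2]>lo)&(P[...,2]<hi)
        if m.sum()<10: print('few',m.sum());continue
        q=P[m]; r=cv2.minAreaRect((q[:,:2]*1000).astype(np.float32)); print(lo,m.sum(),q[:,2].mean().round(4),r, q[:,:2].mean(0))
    # plate top by height
    f=plane(d,pc,.018)[:,:2].mean(0)
    m=(np.abs(P[...,:2]-f).max(-1)<.2)&(P[...,2]>.012)&(P[...,2]<.024)
    m=cv2.morphologyEx(m.astype(np.uint8),cv2.MORPH_OPEN,np.ones((3,3)))>0
    k,l,s,_=cv2.connectedComponentsWithStats(m.astype(np.uint8)); j=1+s[1:,4].argmax()
    print('plate',cv2.minAreaRect((P[l==j][:,:2]*1000).astype(np.float32)),P[l==j][:,2].mean())
d1=load('scene');img=d1['pixels'][225:350,250:410,::-1];a=cv2.resize(img,None,fx=5,fy=4.8,interpolation=cv2.INTER_CUBIC);cv2.imwrite('pics/c1.png',a)
```

```text
scene plate corners [[0.715, 0.0662, 0.018], [0.691, 0.2599, 0.018], [0.4854, 0.2399, 0.018], [0.4981, 0.0452, 0.018]]
0.022 273 0.0283 ((531.28125, -254.71372985839844), (64.62974548339844, 70.81957244873047), 28.503908157348633) [ 0.53647185 -0.24522543]
0.052 79 0.0577 ((531.3566284179688, -256.85382080078125), (31.71239471435547, 30.563758850097656), 29.327653884887695) [ 0.5326587  -0.25354544]
plate ((592.4424438476562, 143.80032348632812), (223.64686584472656, 203.36033630371094), 6.167970657348633) 0.016881840913683516
side plate corners [[0.4689, 0.2236, 0.018], [0.4922, 0.0317, 0.018], [0.7014, 0.0546, 0.018], [0.6826, 0.245, 0.018]]
0.022 845 0.03 ((526.23095703125, -255.46109008789062), (61.6661262512207, 70.18782043457031), 27.518625259399414) [ 0.52057821 -0.25942597]
0.052 242 0.0599 ((525.8063354492188, -255.95469665527344), (29.631040573120117, 27.78580093383789), 26.321062088012695) [ 0.52446356 -0.25684119]
plate ((589.5499267578125, 145.31295776367188), (223.6244659423828, 204.72120666503906), 6.0131731033325195) 0.018322646273821977
```

View pics/c1.png

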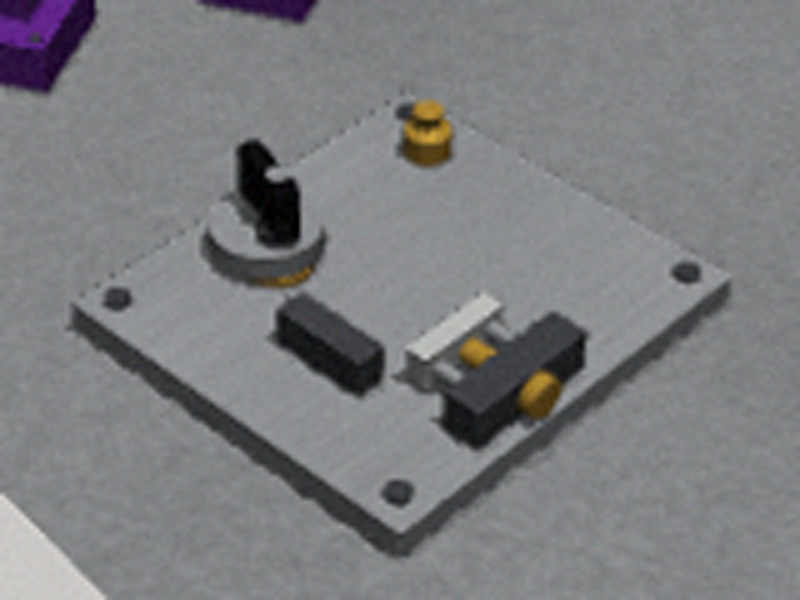

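The crop confirms the fixture's +x points to world +x at about 6°. The stop is at crop (330,340), the pad at (455,330) and the knob at (270,195). The cell is at about (0.527, -0.256) with its own x at about 27.5°. I'll fly over the fixture first for a close look, then go to the cell.

jog_arm(commands="-1 .0733 -.0967 .0067 0 0 -.0074;-1 .0733 -.0967 .0067 0 0 -.0074;-1 .0733 -.0967 .0067 0 0 -.0074;-1 .0733 -.0967 .0067 0 0 -.0074;-1 .0733 -.0967 .0067 0 0 -.0074", force=25)

```text
clock: 0.6
position: [0.3411, 0.4344, 0.2366]
ee_rot: [2.787, 1.449, -0.001]
force: [0.6, -0.1, -0.4]
width: 0.999
```

jog_arm(commands="-1 .0733 -.0967 .0067 0 0 -.0074;-1 .0733 -.0967 .0067 0 0 -.0074;-1 .0733 -.0967 .0067 0 0 -.0074;-1 .0733 -.0967 .0067 0 0 -.0074;-1 .0733 -.0967 .0067 0 0 -.0074")

```text
clock: 1.1
position: [0.451, 0.2894, 0.2467]
ee_rot: [2.937, 1.116, -0.001]
force: [0.3, 0.3, -0.8]
width: 1.003
```

jog_arm(commands="-1 .0733 -.0967 .0067 0 0 -.0074;-1 .0733 -.0967 .0067 0 0 -.0074;-1 .0733 -.0967 .0067 0 0 -.0074;-1 .0733 -.0967 .0067 0 0 -.0074;-1 0 0 0 0 0 0")

```text
clock: 1.6
position: [0.5412, 0.1691, 0.255]
ee_rot: [3.028, 0.826, 0.002]
force: [-0.3, -1.0, 0.3]
width: 1.003
```

Run:
```python
from h import *
s=status.observe();print(s['clock'],s['position'],s['ee_rot'],s['joints'])
d=grab('wrist','w1.png'); print(-d['R'].T@d['t'],d['R'][2],d['camera_matrix'],d['k1'])
```

```text
1.6 [0.54117801 0.16907401 0.25503741] [3.02780851e+00 8.26321412e-01 1.51259161e-03] [-0.66003756  0.32053949  0.34825937  1.69930652 -0.11510966  1.14154402
  0.25263367]
[0.49797644 0.2415365  0.41421773] [ 0.15745128 -0.26746424 -0.95061663] [[351.22749075   0.         321.00603912]
 [  0.         351.22749075 243.44060939]
 [  0.           0.           1.        ]] -0.025385753441370867
```

View pics/w1.png

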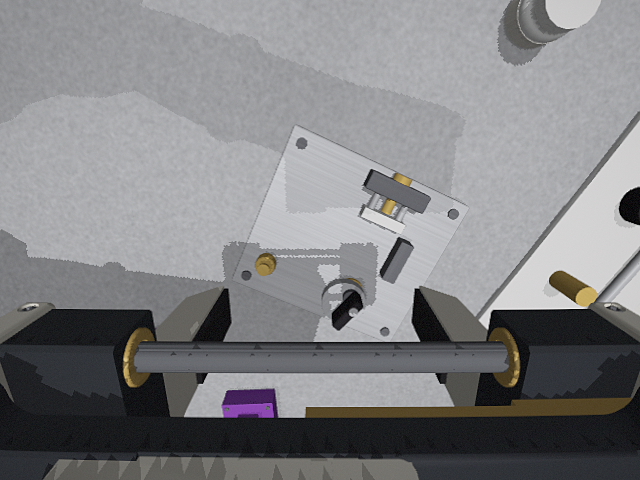

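The wrist view shows the plate with bolt holes at (302,143), (453,213), (247,275) and (385,331). The stop is at (397,259), the pad at (383,219) and the knob at about (350,310). I'll fit the fixture frame from the holes and use the cloud for the stop edges.

Run:
```python
from h import *
d=load('wrist'); g=cv2.cvtColor(d['pixels'],cv2.COLOR_RGB2GRAY); P=cloud(d)
H=[]
for u,v in((302,143),(453,213),(385,331),(247,275)):
    w=g[v-8:v+9,u-8:u+9].astype(float); m=(w<(np.median(w)+w.min())/2); y,x=np.nonzero(m)
    H.append((u-8+x.mean(),v-8+y.mean())); 
X=plane(d,H,.018)[:,:2]; print(np.round(H,1).tolist(),X.round(4).tolist()); print('sides',[np.linalg.norm(X[i]-X[i-1]).round(4) for i in range(4)])
# order: (-x,+y),(+x,+y),(+x,-y),(-x,-y)
c=X.mean(0); a=(X[1]-X[0])+(X[2]-X[3]); b=(X[0]-X[3])+(X[1]-X[2]); b=np.array([b[1],-b[0]]); e=a+b; y=np.arctan2(e[1],e[0])
print('holes frame',c,y)
R=np.array([[np.cos(y),-np.sin(y)],[np.sin(y),np.cos(y)]])
L=(P[...,:2]-c)@R; z=P[...,2]
for n,box,zr in(('stop',(40,80,-25,40),(.034,.046)),('pad+br',(-20,60,30,90),(.034,.05)),('pad',(-20,60,30,55),(.034,.05)),('knob',(-10,70,-95,-20),(.066,.08)),('disc',(-10,75,-100,-10),(.03,.043)),('weight',(-110,-50,-100,-20),(.025,.08))):
    l=L*1000; m=(l[...,0]>box[0])&(l[...,0]<box[1])&(l[...,1]>box[2])&(l[...,1]<box[3])&(z>zr[0])&(z<zr[1])
    q=l[m]
    if len(q): print(n,len(q),np.percentile(q,[2,98],axis=0).round(1).tolist(),cv2.minAreaRect(q.astype(np.float32)),z[m].max())
    if n=='knob': print(np.linalg.svd(q-q.mean(0))[2][0] if len(q)<3000 else '')
print('exp stop corners px',proj(d,np.r_[[[*(c+R@np.array(p)),.04] for p in((.05,.035),(.05,-.015))]]).round(1).tolist(),'axis top px',proj(d,[[*(c+R@[.028,-.051]),.073]]).round(1))
print('pl',cv2.minAreaRect((P[(np.abs(L[...,0])<.125)&(np.abs(L[...,1])<.12)&(abs(z-.018)<.005)][:,:2]*1000).astype(np.float32)))
```

```text
[[301.2, 143.1], [452.6, 213.6], [384.3, 331.0], [245.8, 274.9]] [[0.4867, 0.218], [0.6765, 0.2389], [0.6948, 0.069], [0.5049, 0.0484]]
sides [np.float64(0.1705), np.float64(0.1909), np.float64(0.1709), np.float64(0.191)]
holes frame [0.59071929 0.14357121] 0.10811883988902618
stop 665 [[48.9, -13.1], [64.5, 35.4]] ((56.938270568847656, 10.851663589477539), (49.947975158691406, 16.65923309326172), 89.90037536621094) 0.043473917675180385
pad+br 1971 [[-14.9, 33.9], [53.7, 89.4]] ((21.92148208618164, 60.035133361816406), (59.91917037963867, 75.9271240234375), 89.99018859863281) 0.04583065560921426
pad 600 [[-5.6, 31.0], [57.8, 54.2]] ((27.968469619750977, 46.408203125), (21.921710968017578, 68.81935119628906), 76.6517105102539) 0.044146854495425984
knob 450 [[14.0, -76.9], [33.1, -38.8]] ((24.08332633972168, -58.3498420715332), (41.469295501708984, 11.941447257995605), 73.60564422607422) 0.07761346164760943
[-0.29788957 -0.95460034]
disc 897 [[-1.5, -82.9], [58.3, -11.4]] ((28.365997314453125, -45.66795349121094), (87.50320434570312, 52.66865158081055), 74.3119888305664) 0.04298878052303645
weight 362 [[-89.3, -63.5], [-68.3, -45.7]] ((-78.59242248535156, -55.2087516784668), (23.5213565826416, 20.078392028808594), 0.04796848073601723) 0.04914174908548555
exp stop corners px [[401.5, 241.8], [381.0, 279.2]] axis top px [[352.8 311.4]]
pl ((590.24169921875, 144.36257934570312), (219.71417236328125, 200.5047149658203), 6.091456413269043)
```

The fixture frame is good: hole sides are 191 × 170.7 mm, the stop is 50 mm wide, and the knob axis lands where expected. It sits at (0.5907, 0.1436) with yaw 0.108, and the knob is at t≈0.30. Next I'll go near the cell for a closer look.

jog_arm(commands="-1 -.0113 -.13 0 0 0 -.0008;-1 -.0113 -.13 0 0 0 -.0008;-1 -.0113 -.13 0 0 0 -.0008;-1 -.0113 -.13 0 0 0 -.0008;-1 -.0113 -.13 0 0 0 -.0008")

```text
clock: 2.15
position: [0.5207, -0.0201, 0.2547]
ee_rot: [-3.036, -0.806, 0.0]
force: [0.0, 1.4, -0.1]
width: 1.0
```

jog_arm(commands="-1 -.0113 -.13 0 0 0 -.0008;-1 -.0113 -.13 0 0 0 -.0008;-1 -.0113 -.13 0 0 0 -.0008;-1 -.0113 -.13 0 0 0 -.0008;-1 -.0113 -.13 0 0 0 -.0008")

```text
clock: 2.65
position: [0.5044, -0.215, 0.2546]
ee_rot: [-3.045, -0.768, -0.0]
force: [0.3, 0.1, -0.5]
width: 0.999
```

```bash
cat > m.py <<'E'
from h import *
def lvl(d,c,lo,hi,rad=.07):
    P=cloud(d); rgb=d['pixels'].astype(int)
    m=(np.linalg.norm(P[...,:2]-c,axis=-1)<rad)&(np.ptp(rgb,axis=-1)<45)&(P[...,2]>lo)&(P[...,2]<hi)
    k,l,s,ct=cv2.connectedComponentsWithStats(m.astype(np.uint8)); m=l==1+s[1:,4].argmax()
    q=P[m]; return q,m
E
python3 - <<'E'
from m import *
s=status.observe();print(s['clock'],s['position'],s['ee_rot'])
d=grab('wrist','w2.png')
for lo,hi in((.024,.036),(.054,.066)):
    q,m=lvl(d,(.526,-.256),lo,hi); print(len(q),q[:,2].mean(),cv2.minAreaRect((q[:,:2]*1000).astype(np.float32)),q.mean(0),np.argwhere(m).mean(0))
E
```

```text
2.65 [ 0.50439794 -0.21503551  0.25463194] [-3.04518309e+00 -7.67981188e-01 -9.50194679e-05]
2200 0.031345661316364494 ((528.4456176757812, -256.1448669433594), (59.78569412231445, 70.3614273071289), 27.14426612854004) [ 0.52552406 -0.25205942  0.03134566] [245.69863636 322.30318182]
693 0.06141962976406293 ((528.3970336914062, -256.2408752441406), (27.827861785888672, 28.386096954345703), 27.32760238647461) [ 0.52761115 -0.25530739  0.06141963] [258.18181818 322.66810967]
```

View pics/w2.png

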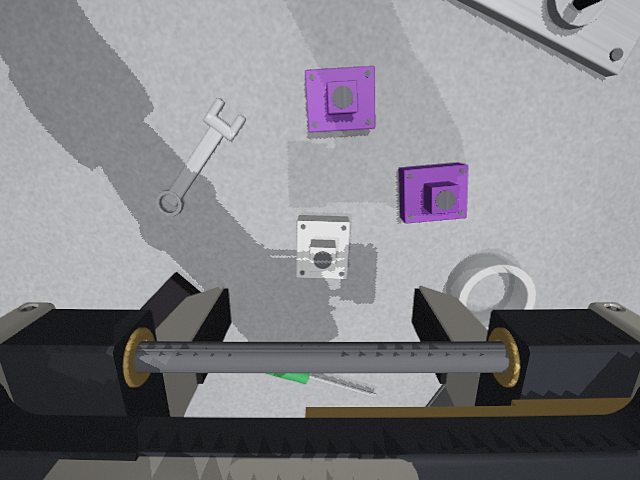

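The wrist view shows the cell at (322,246), clear of its neighbours. At 60×70 mm, 28 mm boss, it fits at (0.5284, -0.2562) with yaw 27.2°. I'll descend on it now.

jog_arm(commands="-1 .016 -.0275 -.0729 0 0 -.0006;-1 .016 -.0275 -.0729 0 0 -.0006;-1 .016 -.0275 -.0729 0 0 -.0006;-1 .016 -.0275 -.0729 0 0 -.0006;-1 .016 -.0275 -.0729 0 0 -.0006")

```text
clock: 3.2
position: [0.529, -0.2548, 0.1443]
ee_rot: [-3.052, -0.739, 0.0]
force: [0.7, 0.4, 0.5]
width: 0.998
```

jog_arm(commands="-1 0 0 -.0729 0 0 0;-1 0 0 -.0729 0 0 0;-1 0 0 -.0729 0 0 0;-1 0 0 -.0729 0 0 0;-1 0 0 -.0729 0 0 0")

```text
clock: 3.7
position: [0.5289, -0.2545, 0.035]
ee_rot: [-3.052, -0.739, 0.0]
force: [0.9, -0.5, 0.4]
width: 1.001
```

jog_arm(commands="-1 0 0 0 0 0 0;-1 0 0 0 0 0 0;.3 0 0 0 0 0 0;1 0 0 0 0 0 0;1 0 0 0 0 0 0", force=25)

```text
clock: 4.2
position: [0.5291, -0.2566, 0.0371]
ee_rot: [3.053, 0.736, 0.002]
force: [-0.3, -0.4, -0.0]
width: 0.786
```

jog_arm(commands="1 0 0 0 0 0 0;1 0 0 0 0 0 0;1 0 0 0 0 0 0;1 0 0 0 0 0 0;1 0 0 0 0 0 0")

```text
clock: 4.7
position: [0.5285, -0.2565, 0.0361]
ee_rot: [-3.054, -0.736, 0.0]
force: [-0.3, 0.1, 0.0]
width: 0.35
```

jog_arm(commands="1 0 0 0 0 0 0;1 0 0 0 0 0 0;1 0 0 0 0 0 0;1 0 0 .05 0 0 0;1 0 0 .1 0 0 0")

```text
clock: 5.2
position: [0.5267, -0.2555, 0.0802]
ee_rot: [-3.052, -0.735, 0.007]
force: [0.7, 0.1, -4.3]
width: 0.305
```

jog_arm(commands="1 0 0 .1 0 0 0;1 0 0 .1 0 0 0;1 0 0 .1 0 0 0;1 0 0 0 0 0 0;1 0 0 0 0 0 0")

```text
clock: 5.7
position: [0.5285, -0.2563, 0.1718]
ee_rot: [3.054, 0.736, 0.002]
force: [0.0, 0.2, -4.7]
width: 0.305
```

jog_arm(commands="1 .0239 .1347 0 0 0 -.0058;1 .0239 .1347 0 0 0 -.0058;1 .0239 .1347 0 0 0 -.0058;1 .0239 .1347 0 0 0 -.0058;1 .0239 .1347 0 0 0 -.0058")

```text
clock: 6.2
position: [0.5631, -0.0526, 0.1696]
ee_rot: [-3.108, -0.452, 0.005]
force: [0.3, -0.4, -2.7]
width: 0.304
```

jog_arm(commands="1 .0239 .1347 0 0 0 -.0058;1 .0239 .1347 0 0 0 -.0058;1 .0239 .1347 0 0 0 -.0058;1 .0239 .1347 0 0 0 -.0058;1 .0239 .1347 0 0 0 -.0058")

```text
clock: 6.7
position: [0.599, 0.1491, 0.1694]
ee_rot: [3.136, 0.168, -0.005]
force: [0.5, -1.0, -3.7]
width: 0.305
```

jog_arm(commands="1 0 0 -.05 0 0 0;1 0 0 -.08 0 0 0;1 0 0 -.08 0 0 0;1 0 0 -.05 0 0 0;1 0 0 0 0 0 0")

```text
clock: 7.2
position: [0.5979, 0.147, 0.0901]
ee_rot: [3.135, 0.17, -0.009]
force: [-0.7, 0.3, -3.6]
width: 0.307
```

Run:
```python
from h import *
s=status.observe();print(s['clock'],s['position'],s['ee_rot'],s['force'])
d=grab('wrist'); P=cloud(d); c=np.array([.5907,.1436]);y=.108
R=np.array([[np.cos(y),-np.sin(y)],[np.sin(y),np.cos(y)]]); L=(P[...,:2]-c)@R*1000
def rep(n,box,lo,hi):
    m=(L[...,0]>box[0])&(L[...,0]<box[1])&(L[...,1]>box[2])&(L[...,1]<box[3])&(P[...,2]>lo)&(P[...,2]<hi)
    q=L[m]; 
    if len(q): print(n,len(q),np.percentile(q,[1,99],axis=0).round(1).tolist(),cv2.minAreaRect(q.astype(np.float32)),P[...,2][m].mean())
b=s['position'][2]-.036
rep('block top',(-45,65,-45,50),b+.026,b+.035)
rep('stop',(40,80,-25,40),.034,.046)
rep('pad',(-10,50,36,48),.036,.044)
cv2.imwrite('pics/w3.png',cv2.resize(d['pixels'][150:420,140:540,::-1],None,fx=2,fy=2))
```

```text
7.2 [0.59786305 0.1469928  0.09006454] [ 3.13531226  0.17003601 -0.00890337] [-0.72064655  0.29052593 -3.63956424]
block top 6038 [[-22.1, 8.5], [36.0, 37.4]] ((6.969911575317383, 21.875146865844727), (31.971166610717773, 59.78887939453125), 89.31266784667969) 0.08518761620255341
stop 2091 [[49.3, -13.0], [65.2, 35.8]] ((57.344573974609375, 11.06075668334961), (49.939815521240234, 16.538433074951172), 89.97450256347656) 0.040994309605647886
pad 739 [[-4.5, 42.5], [43.8, 47.8]] ((19.662094116210938, 45.18492126464844), (48.90672302246094, 5.610966205596924), 0.0021058216225355864) 0.04140545690778242
```

View pics/w3.png

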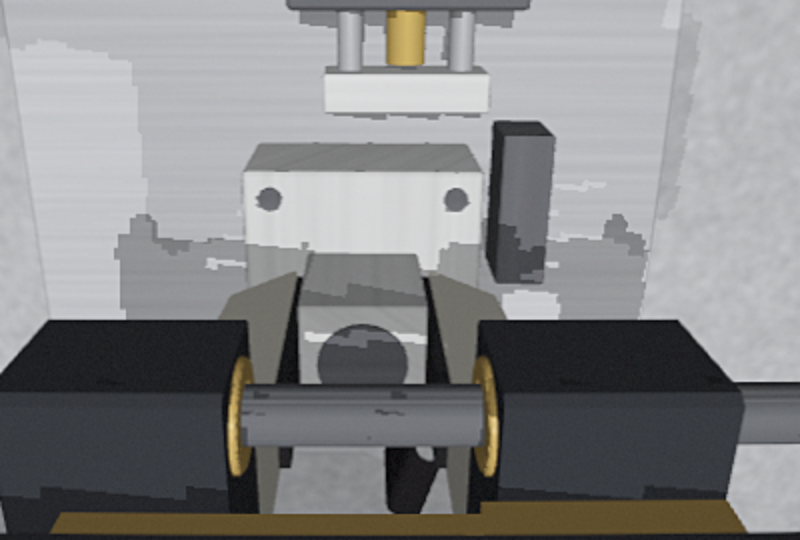

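The wrist crop shows the block aligned, with its edge at fixture y≈37.5, the pad face at ≈42.5 and the stop face at ≈49. That leaves free gaps all round, so I'll lower it gently.

jog_arm(commands="1 0 0 -.035 0 0 0;1 0 0 -.035 0 0 0;1 0 0 -.025 0 0 0;1 0 0 -.013 0 0 0;1 0 0 0 0 0 0")

```text
clock: 7.75
position: [0.5998, 0.1475, 0.0602]
ee_rot: [3.137, 0.17, -0.002]
force: [0.5, -1.0, -3.2]
width: 0.305
```

jog_arm(commands="1 0 0 -.003 0 0 0;1 0 0 -.002 0 0 0;1 0 0 -.002 0 0 0;1 0 0 0 0 0 0;1 0 0 0 0 0 0")

```text
clock: 8.25
position: [0.6003, 0.1477, 0.0588]
ee_rot: [-3.137, -0.17, -0.0]
force: [0.5, -0.0, -3.4]
width: 0.3
```

jog_arm(commands="1 0 0 -.005 0 0 0;1 0 0 -.004 0 0 0;1 0 0 -.003 0 0 0;1 0 0 0 0 0 0;1 0 0 0 0 0 0")

```text
clock: 8.75
position: [0.6002, 0.1476, 0.0551]
ee_rot: [3.137, 0.17, 0.0]
force: [-0.7, 1.1, -4.0]
width: 0.306
```

jog_arm(commands="1 0 0 -.002 0 0 0;1 0 0 -.001 0 0 0;1 0 0 0 0 0 0;1 0 0 0 0 0 0;1 0 0 0 0 0 0")

```text
clock: 9.25
position: [0.6003, 0.1476, 0.0542]
ee_rot: [3.137, 0.17, 0.0]
force: [-0.2, -0.3, -2.7]
width: 0.304
```

jog_arm(commands="1 0 0 -.0015 0 0 0;1 .0083 .0009 0 0 0 0;1 .0083 .0009 0 0 0 0;1 .0083 .0009 0 0 0 0;1 0 0 0 0 0 0")

```text
clock: 9.75
position: [0.6074, 0.1485, 0.0542]
ee_rot: [-3.137, -0.17, 0.001]
force: [-4.5, -0.6, 5.9]
width: 0.303
```

jog_arm(commands="1 .0025 .0003 0 0 0 0;1 0 0 0 0 0 0;1 .0025 .0003 0 0 0 0;1 0 0 0 0 0 0;1 0 0 0 0 0 0")

```text
clock: 10.25
position: [0.6082, 0.1485, 0.0542]
ee_rot: [-3.137, -0.17, 0.003]
force: [-7.4, -0.2, 8.5]
width: 0.305
```

jog_arm(commands="1 .0025 .0003 0 0 0 0;1 0 0 0 0 0 0;1 .0025 .0003 0 0 0 0;1 0 0 0 0 0 0;1 0 0 0 0 0 0")

```text
clock: 10.75
position: [0.6098, 0.1487, 0.0542]
ee_rot: [-3.137, -0.17, 0.002]
force: [-6.3, -1.1, 7.6]
width: 0.301
```

jog_arm(commands="1 .0025 .0003 0 0 0 0;1 0 0 0 0 0 0;1 .0025 .0003 0 0 0 0;1 0 0 0 0 0 0;1 0 0 0 0 0 0")

```text
clock: 11.25
position: [0.6105, 0.1488, 0.0542]
ee_rot: [-3.137, -0.17, 0.005]
force: [-8.8, -1.2, 10.3]
width: 0.303
```

```bash
cat > chk.py <<'E'
from h import *
s=status.observe();print(s['clock'],s['position'],s['ee_rot'],s['force'],s['ft_torque'],s['joints'])
d=grab('wrist'); P=cloud(d); c=np.array([.5907,.1436]);y=.108
R=np.array([[np.cos(y),-np.sin(y)],[np.sin(y),np.cos(y)]]); L=(P[...,:2]-c)@R*1000
def rep(n,box,lo,hi):
    m=(L[...,0]>box[0])&(L[...,0]<box[1])&(L[...,1]>box[2])&(L[...,1]<box[3])&(P[...,2]>lo)&(P[...,2]<hi)
    q=L[m]
    if len(q): print(n,len(q),np.percentile(q,[1,99],axis=0).round(1).tolist(),cv2.minAreaRect(q.astype(np.float32)),P[...,2][m].mean())
rep('block top',(-45,65,-45,50),.0445,.053)
rep('stop',(40,80,-25,40),.037,.0435)
rep('pad',(-10,50,36,48),.037,.0435)
rep('knob',(-10,70,-95,-20),.069,.077)
E
python3 chk.py
```

```text
11.25 [0.61054594 0.14882994 0.05422122] [-3.13651206 -0.17014723  0.0046061 ] [-8.76998211 -1.15927577 10.27488659] [-0.37651964  2.08798048  0.01539305] [-0.63145722  0.65762341  0.46833372  1.76208452 -0.38923628  0.81785466
  0.13199721]
block top 6029 [[-9.3, 8.6], [48.8, 37.9]] ((19.40491485595703, -3.303569793701172), (83.29283905029297, 59.6290168762207), 89.27897644042969) 0.049435372939951
stop 2013 [[42.7, -5.8], [65.2, 37.7]] ((53.37371826171875, 15.48349380493164), (25.231199264526367, 45.383811950683594), 1.7757737636566162) 0.04134092910853768
pad 1388 [[-7.4, 37.3], [46.9, 47.9]] ((19.9149112701416, 42.5158576965332), (10.996148109436035, 58.75192642211914), 89.83834075927734) 0.04106473123339138
knob 346 [[22.5, -45.8], [35.5, -37.3]] ((27.8378963470459, -40.88693618774414), (14.814300537109375, 9.017312049865723), 16.001529693603516) 0.07249641306798649
```

jog_arm(commands="1 0 0 .0015 0 0 0;1 0 0 0 0 0 0;1 .002 .0002 0 0 0 0;1 0 0 0 0 0 0;1 0 0 0 0 0 0")

```text
clock: 11.8
position: [0.6106, 0.1488, 0.0543]
ee_rot: [-3.137, -0.17, 0.006]
force: [-10.4, -1.0, 8.6]
width: 0.301
```

jog_arm(commands="1 .002 .0002 0 0 0 0;1 0 0 0 0 0 0;1 .002 .0002 0 0 0 0;1 0 0 0 0 0 0;1 0 0 0 0 0 0")

```text
clock: 12.3
position: [0.6107, 0.1488, 0.0543]
ee_rot: [-3.137, -0.17, 0.01]
force: [-13.5, -1.7, 14.1]
width: 0.305
```

jog_arm(commands="1 -.002 0 0 0 0 0;.2 0 0 0 0 0 0;.2 0 0 0 0 0 0;.2 0 0 0 0 0 0;.2 0 0 0 0 0 0")

```text
clock: 12.8
position: [0.6139, 0.1492, 0.0543]
ee_rot: [-3.137, -0.17, -0.002]
force: [0.4, -0.0, 0.4]
width: 0.402
```

```bash
python3 chk.py
```

```text
12.8 [0.61393626 0.14924872 0.0543331 ] [-3.13692531e+00 -1.70283413e-01 -1.50246553e-03] [ 0.36461681 -0.03396767  0.35856631] [-0.07893635  0.06283981 -0.01461519] [-0.63065198  0.66016311  0.46855485  1.75665536 -0.38941249  0.81703529
  0.13166938]
block top 6671 [[-9.3, -20.1], [48.5, 37.8]] ((19.339406967163086, -3.301177978515625), (83.11795043945312, 59.86031723022461), 89.42566680908203) 0.049380560524451673
stop 1755 [[43.1, 2.0], [65.3, 37.7]] ((53.06987762451172, 17.842315673828125), (25.139158248901367, 40.33504867553711), 0.7044022083282471) 0.04133012290418602
pad 1371 [[-7.2, 37.3], [46.5, 47.9]] ((19.549678802490234, 42.54779052734375), (10.903831481933594, 58.33878707885742), 89.94605255126953) 0.04110185784540287
knob 347 [[23.3, -44.7], [35.3, -37.1]] ((28.40854263305664, -40.82191467285156), (13.74530029296875, 8.65306282043457), 13.866493225097656) 0.0724726076516808
```

The cell is home and released. Next I'll lift, move to the knob axis at (0.624, 0.096), and align the jaws across the bar.

jog_arm(commands=".2 0 0 .08 0 0 0;.2 0 0 .13 0 0 0;.2 .0112 -.0592 0 0 0 -.016;.2 .0112 -.0592 0 0 0 -.016;.2 .0112 -.0592 0 0 0 -.016")

```text
clock: 13.35
position: [0.6239, 0.0955, 0.1177]
ee_rot: [-3.126, 0.308, -0.002]
force: [-0.9, 0.4, 0.3]
width: 0.397
```

jog_arm(commands=".2 0 0 0 0 0 0;.2 0 0 0 0 0 0;.2 0 0 0 0 0 0;.2 0 0 0 0 0 0;.2 0 0 0 0 0 0")

```text
clock: 13.85
position: [0.6234, 0.0968, 0.1171]
ee_rot: [-3.127, 0.3, 0.0]
force: [-0.2, 0.0, 0.1]
width: 0.403
```

Run:
```python
from h import *
exec(open('chk.py').read())
print(proj(d,[[.62404,.0959,.073],s['position']]))
cv2.imwrite('pics/w4.png',d['pixels'][:,:,::-1])
sc=grab('scene');side=grab('side')
a=[cv2.resize(i['pixels'][v-45:v+45,u-60:u+60,::-1],None,fx=6,fy=6) for i,u,v in((sc,320,280),(side,305,215))]
cv2.imwrite('pics/s4.png',a[1])
```

```text
13.85 [0.62340815 0.09678405 0.11712   ] [-3.12685436e+00  3.00078591e-01  9.48089622e-05] [-0.17301407  0.02774511  0.09553183] [-0.1030426   0.07529146 -0.02281934] [-0.62557828  0.60116975  0.59240568  1.71616499 -0.39995733  0.9475409
 -0.06831342]
block top 7246 [[-9.4, -32.1], [49.2, 37.2]] ((19.761287689208984, -3.6312294006347656), (82.7265396118164, 60.33369064331055), 89.91278076171875) 0.04942677883483358
stop 1884 [[49.6, -13.5], [65.3, 35.5]] ((57.369903564453125, 6.751443862915039), (58.40028381347656, 16.158248901367188), 89.73798370361328) 0.04137188765547065
pad 739 [[-4.3, 42.5], [44.6, 47.9]] ((19.9957275390625, 45.184478759765625), (5.539216995239258, 50.19643783569336), 89.90287017822266) 0.041232223917737634
knob 1117 [[15.9, -77.6], [35.6, -38.3]] ((25.827960968017578, -58.25912857055664), (41.4537239074707, 11.575469017028809), 72.50088500976562) 0.07416246056687947
[[323.02596097 271.59140224]
 [321.89309425 303.69130389]]
```

View pics/w4.png

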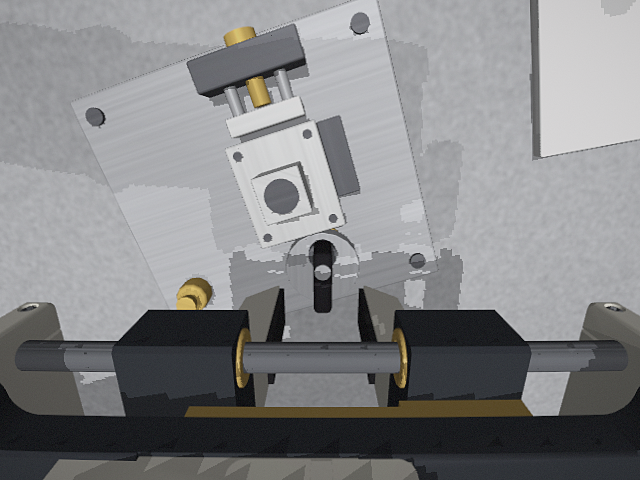

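In the wrist view the cell lies against the stop. The bar is parallel to the view's vertical, and its axis dot at (322,272) falls on the predicted (323,272). I'll lower over it and grip.

jog_arm(commands=".2 .001 -.002 -.06 0 0 0;.2 .001 -.001 -.06 0 0 0;.2 0 0 -.06 0 0 0;.2 0 0 -.037 0 0 0;.2 0 0 0 0 0 0")

```text
clock: 14.5
position: [0.623, 0.095, 0.0506]
ee_rot: [3.126, -0.303, -0.004]
force: [0.1, -0.3, 1.3]
width: 0.4
```

jog_arm(commands=".2 0 0 0 0 0 0;1 0 0 0 0 0 0;1 0 0 0 0 0 0;1 0 0 0 0 0 0;1 0 0 0 0 0 0", force=25)

```text
clock: 15.0
position: [0.6239, 0.0952, 0.0525]
ee_rot: [-3.127, 0.303, 0.0]
force: [0.2, -0.4, 2.5]
width: 0.129
```

jog_arm(commands="1 0 0 0 0 0 0;1 0 0 0 0 0 0;1 0 0 0 0 0 0;1 0 0 0 0 0 0;1 0 0 0 0 0 0")

```text
clock: 15.5
position: [0.624, 0.0951, 0.0525]
ee_rot: [-3.127, 0.303, 0.0]
force: [-2.3, -0.3, 6.3]
width: 0.127
```

```bash
python3 -c "
from h import *
s=status.observe();print({k:s[k] for k in('clock','position','ee_rot','force','ft_torque','width','joints')})"
```

```text
{'clock': 15.5, 'position': array([0.6239744 , 0.09513931, 0.05249841]), 'ee_rot': array([-3.12662114e+00,  3.02546742e-01,  1.74728149e-04]), 'force': array([-2.28926809, -0.33471641,  6.31320093]), 'ft_torque': array([4.31102116e-04, 6.80126728e-01, 1.28605666e-01]), 'width': 0.12735263180773068, 'joints': array([-0.58955164,  0.67790662,  0.54350726,  1.76267513, -0.45590921,
        0.82932567, -0.0228042 ])}
```

jog_arm(commands="1 0 0 0 0 0 -.015;1 0 0 0 0 0 -.018;1 0 0 0 0 0 -.018;1 0 0 0 0 0 -.018;1 0 0 0 0 0 -.018")

```text
clock: 16.0
position: [0.6232, 0.0955, 0.0525]
ee_rot: [-2.926, 1.141, 0.003]
force: [-6.7, 1.0, 9.0]
width: 0.129
```

```bash
cat > st.py <<'E'
from h import *
s=status.observe(); e=s['ee_rot']; yaw=2*np.arctan2(e[1],e[0]); yaw=(yaw+np.pi/2)%np.pi-np.pi/2
print(s['clock'],'yaw',yaw.round(4),'t~',((.108-yaw)%np.pi).round(4),s['position'].round(4),'F',s['force'].round(2),'T',s['ft_torque'].round(3),s['joints'].round(2))
E
python3 st.py
```

```text
16.0 yaw -0.7438 t~ 0.8518 [0.6232 0.0955 0.0525] F [-6.72  0.98  9.03] T [0.179 1.427 0.218] [-0.68  0.72  0.69  1.77 -0.58  0.87 -0.46]
```

jog_arm(commands="1 -.002 0 .001 0 0 -.01;1 0 0 0 0 0 -.01;1 0 0 0 0 0 -.01;1 0 0 0 0 0 0;1 0 0 0 0 0 0")

```text
clock: 16.5
position: [0.623, 0.0958, 0.0525]
ee_rot: [-2.809, 1.406, 0.002]
force: [-3.7, 2.1, 4.8]
width: 0.13
```

```bash
python3 st.py
```

```text
16.5 yaw -0.9278 t~ 1.0358 [0.623  0.0958 0.0525] F [-3.72  2.08  4.77] T [ 0.327  0.859 -0.103] [-0.71  0.73  0.74  1.77 -0.63  0.89 -0.61]
```

jog_arm(commands="1 0 0 0 0 0 -.006;1 0 0 0 0 0 -.006;1 0 0 0 0 0 0;1 0 0 0 0 0 0;1 0 0 0 0 0 0")

```text
clock: 17.0
position: [0.6229, 0.0958, 0.0525]
ee_rot: [-2.754, 1.51, 0.002]
force: [-3.9, 2.1, 5.1]
width: 0.134
```

```bash
python3 st.py
```

```text
17.0 yaw -1.0029 t~ 1.1109 [0.6229 0.0958 0.0525] F [-3.92  2.13  5.07] T [0.37  0.894 0.08 ] [-0.72  0.74  0.76  1.78 -0.64  0.89 -0.67]
```

jog_arm(commands="1 0 0 0 0 0 -.002;1 0 0 0 0 0 -.002;1 0 0 0 0 0 -.002;1 0 0 0 0 0 -.002;1 0 0 0 0 0 -.002")

```text
clock: 17.5
position: [0.6229, 0.0959, 0.0525]
ee_rot: [-2.705, 1.596, 0.003]
force: [-4.5, 2.8, 6.3]
width: 0.131
```

```bash
python3 st.py
```

```text
17.5 yaw -1.0661 t~ 1.1741 [0.6229 0.0959 0.0525] F [-4.48  2.76  6.26] T [0.439 1.008 0.24 ] [-0.73  0.75  0.78  1.78 -0.66  0.9  -0.72]
```

jog_arm(commands="1 0 0 0 0 0 -.002;1 0 0 0 0 0 -.002;1 0 0 0 0 0 -.002;1 0 0 0 0 0 -.002;1 0 0 0 0 0 -.002")

```text
clock: 18.0
position: [0.6228, 0.096, 0.0525]
ee_rot: [-2.654, 1.68, 0.003]
force: [-4.5, 2.6, 6.3]
width: 0.128
```

```bash
python3 st.py; python3 chk.py
```

```text
18.0 yaw -1.1288 t~ 1.2368 [0.6228 0.096  0.0525] F [-4.47  2.61  6.31] T [0.484 1.125 0.342] [-0.73  0.75  0.8   1.78 -0.67  0.91 -0.77]
18.0 [0.62279167 0.09598057 0.05251701] [-2.65406484  1.68023775  0.00287923] [-4.46903485  2.61023825  6.30792056] [0.48447117 1.1251993  0.34178014] [-0.7348763   0.75281698  0.79502204  1.7765202  -0.67052959  0.90663775
 -0.76864579]
block top 8922 [[-6.8, -27.3], [50.0, 41.6]] ((20.319744110107422, -1.259490966796875), (60.06645584106445, 87.54580688476562), 0.12399433553218842) 0.04940295423563263
stop 3689 [[49.5, -20.2], [65.9, 35.7]] ((57.76953887939453, 7.500116348266602), (64.99520111083984, 17.028629302978516), 89.99679565429688) 0.0413116670570631
pad 554 [[-4.1, 37.3], [49.9, 48.0]] ((23.103282928466797, 46.21352767944336), (10.781517028808594, 56.21304702758789), 80.27388000488281) 0.04143489476703829
knob 1915 [[1.3, -67.7], [43.8, -27.0]] ((23.99982452392578, -46.02042770385742), (41.306312561035156, 45.81952667236328), 82.97067260742188) 0.07387149910726758
```

jog_arm(commands="1 0 0 0 0 0 -.001;1 0 0 0 0 0 -.001;1 0 0 0 0 0 -.001;1 0 0 0 0 0 -.001;1 0 0 0 0 0 -.001")

```text
clock: 18.55
position: [0.6228, 0.096, 0.0525]
ee_rot: [-2.628, 1.721, 0.003]
force: [-4.0, 2.6, 6.8]
width: 0.131
```

```bash
python3 st.py
```

```text
18.55 yaw -1.1598 t~ 1.2678 [0.6228 0.096  0.0525] F [-3.98  2.65  6.76] T [0.422 1.079 0.329] [-0.74  0.76  0.8   1.78 -0.68  0.91 -0.79]
```

jog_arm(commands="1 0 0 0 0 0 -.001;1 0 0 0 0 0 -.001;1 0 0 0 0 0 -.001;1 0 0 0 0 0 -.001;1 0 0 0 0 0 -.001")

```text
clock: 19.05
position: [0.6228, 0.096, 0.0525]
ee_rot: [-2.601, 1.762, 0.003]
force: [-4.8, 2.7, 5.7]
width: 0.125
```

```bash
python3 st.py
```

```text
19.05 yaw -1.1911 t~ 1.2991 [0.6228 0.096  0.0525] F [-4.8   2.65  5.69] T [0.505 1.208 0.408] [-0.74  0.76  0.81  1.78 -0.68  0.91 -0.82]
```

jog_arm(commands="1 0 0 0 0 0 0;1 0 0 0 0 0 0;1 0 0 0 0 0 -.0008;1 0 0 0 0 0 -.0008;1 0 0 0 0 0 -.0008")

```text
clock: 19.55
position: [0.6228, 0.0961, 0.0525]
ee_rot: [-2.587, 1.782, 0.003]
force: [-5.0, 2.2, 6.4]
width: 0.133
```

```bash
python3 st.py
python3 - <<'E'
from h import *
d=grab('wrist'); T=[]
for n in range(4):
    d=grab('wrist'); T.append(status.observe()['ft_torque'][2].round(3))
print(T)
P=cloud(d); c=np.array([.5907,.1436]);y=.108
R=np.array([[np.cos(y),-np.sin(y)],[np.sin(y),np.cos(y)]]); L=(P[...,:2]-c)@R*1000
# y of edge transitions along lines of constant x between block and pad: project points, sample brightness/height
for x in (5,15,25,35):
    m=(abs(L[...,0]-x)<2)&(L[...,1]>30)&(L[...,1]<60); q=np.c_[L[m][:,1],P[...,2][m]*1000]; q=q[q[:,0].argsort()]
    b=q[(q[:,1]>45)&(q[:,1]<52)&(q[:,0]<46)]; p=q[(q[:,1]>37)&(q[:,1]<43.5)&(q[:,0]<52)]
    print(x,'block edge',b[:,0].max().round(2),'pad',p[:,0].min().round(2),p[:,0].max().round(2))
E
```

```text
19.55 yaw -1.206 t~ 1.314 [0.6228 0.0961 0.0525] F [-4.96  2.21  6.35] T [0.451 1.121 0.487] [-0.75  0.76  0.82  1.78 -0.69  0.91 -0.83]
[np.float64(0.489), np.float64(0.486), np.float64(0.5), np.float64(0.506)]
5 block edge 42.78 pad 45.94 51.95
15 block edge 43.26 pad 46.01 51.8
25 block edge 43.0 pad 45.98 51.97
35 block edge 43.07 pad 45.91 51.83
```

Torque is now 0.49 N·m, which is about 16–18 N before easing, and the pad is displaced by about 1 mm. I'll let go with a small opening, because the boss is close.

jog_arm(commands=".35 0 0 0 0 0 0;.35 0 0 0 0 0 0;.35 0 0 0 0 0 0;.35 0 0 0 0 0 0;.35 0 0 0 0 0 0")

```text
clock: 20.3
position: [0.6235, 0.0949, 0.0523]
ee_rot: [2.586, -1.783, 0.0]
force: [0.2, -0.2, 0.5]
width: 0.324
```

jog_arm(commands=".35 0 0 .05 0 0 0;.35 0 0 .1 0 0 0;.35 0 0 .1 0 0 0;.35 0 0 .05 0 0 0;.35 0 0 0 0 0 0")

```text
clock: 20.8
position: [0.625, 0.0948, 0.1452]
ee_rot: [-2.584, 1.782, -0.005]
force: [0.0, 0.6, -0.1]
width: 0.33
```

jog_arm(commands=".35 -.02 -.05 .05 0 0 0;.35 -.02 -.05 .05 0 0 0;.35 -.02 -.05 .05 0 0 0;.35 0 0 0 0 0 0;.35 0 0 0 0 0 0")

```text
clock: 21.3
position: [0.6055, 0.0495, 0.1878]
ee_rot: [-2.584, 1.784, -0.0]
force: [0.2, 1.3, -0.8]
width: 0.324
```

```bash
python3 st.py
python3 - <<'E'
from h import *
exec(open('chk.py').read())
m=(L[...,0]>-20)&(L[...,0]<60)&(L[...,1]>-95)&(L[...,1]<-20)&(P[...,2]>.066)&(P[...,2]<.08)&(d['pixels'].max(-1)<90)
print('knob dark',m.sum(),cv2.minAreaRect(L[m].astype(np.float32)))
for x in (5,15,25,35):
    m=(abs(L[...,0]-x)<2)&(L[...,1]>30)&(L[...,1]<60); q=np.c_[L[m][:,1],P[...,2][m]*1000]
    b=q[(q[:,1]>45)&(q[:,1]<52)&(q[:,0]<46)]; print(x,'block edge',b[:,0].max().round(2))
cv2.imwrite('pics/w5.png',d['pixels'][:,:,::-1])
E
```

```text
21.3 yaw -1.2086 t~ 1.3166 [0.6055 0.0495 0.1878] F [ 0.17  1.32 -0.83] T [-0.068  0.203 -0.033] [-0.78  0.58  0.95  1.72 -0.52  1.12 -0.88]
21.3 [0.60548004 0.04948703 0.18781164] [-2.58419865e+00  1.78433171e+00 -1.20855590e-04] [ 0.17445778  1.31751386 -0.83154201] [-0.06778338  0.20327548 -0.03306769] [-0.78136212  0.58182693  0.95457097  1.71920134 -0.52347349  1.11740174
 -0.87504979]
block top 4092 [[-9.4, -27.0], [49.8, 42.5]] ((19.97396469116211, -0.2626304626464844), (60.33328628540039, 87.60372924804688), 0.04833817481994629) 0.04939695945092186
stop 1229 [[49.7, -14.6], [65.8, 35.3]] ((57.6982536315918, 6.579063415527344), (16.61247444152832, 62.550086975097656), 0.6102765202522278) 0.0413378282982536
pad 137 [[-4.7, 37.7], [49.4, 48.0]] ((22.8446102142334, 46.569759368896484), (9.30313491821289, 55.310550689697266), 80.615478515625) 0.041503393637939597
knob 771 [[-0.1, -62.7], [39.4, -43.5]] ((19.46051597595215, -53.06776428222656), (41.62205505371094, 12.168691635131836), 15.860291481018066) 0.07412550578579945
knob dark 652 ((19.59654998779297, -53.092262268066406), (41.38451385498047, 12.177490234375), 16.064990997314453)
5 block edge 43.49
15 block edge 43.01
25 block edge 42.74
35 block edge 43.55
```

View pics/w5.png

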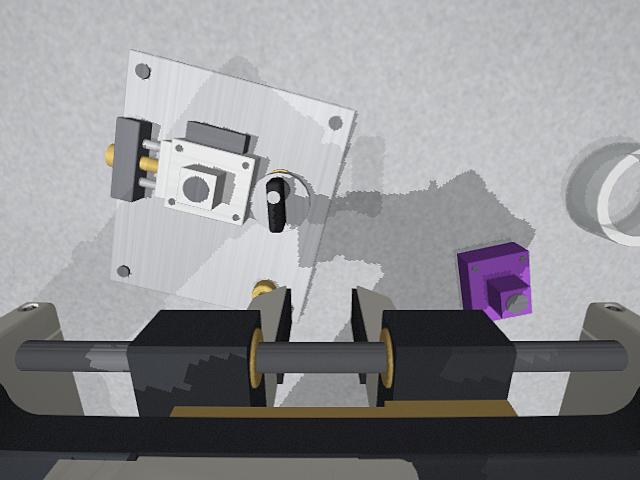

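The final view shows the cell flush against the stop at (217,137). It is held between the pad at (165,185) and the disc, and the knob stays at t≈1.29. The weight stands at (265,290) and the gripper is clear, so I'll hand in.

```bash
python3 -c "
from cell import arm
print(arm.sign_off())"
```

```text
the job is handed in; nothing more can be done
None
```

The cell is clamped on the fixture plate, home against the end stop, and the job is handed in at about 21 s on the robot's clock. I set it down between the pad and the eccentric and pushed it onto the stop. Then I turned the knob clockwise from t≈0.30 to 1.31 rad, let go and backed away.

**Position:** In the last wrist picture the cell's +x edge is at fixture x≈49.8–50 mm and the stop face at ≈49.7 mm, square within about 0.1°. The knob stayed at t≈1.29.

**Clamping force:** I could only infer this, not measure it directly:
- **Peak:** The knob torque peaked at about 0.49–0.51 N·m, which works out to roughly 16–19 N. That is under the 25 N limit.
- **After easing:** Taking off the stated 1–4 N leaves about 12–17 N, likely a little above 12 N.
- **Cross-check:** The pad had moved about 0.7–1 mm, which suggests a lower 8–12 N, but the camera resolves only about 1 mm there.

**Other things on the bench:** I touched none of the bystanders or the purple look-alikes. I did not measure their positions again at the end.

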